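# Purge the perfusion line: stopcock and pump keys in sequence

### The arm

A 7-joint arm with a two-finger parallel gripper is mounted at the origin on a cart in front of the work surface, level with it; the furniture and walls round the work are solid. World frame = base frame: x ahead of the robot, y to its left, z up, the work surface at z = 0. Lengths are in m, angles in rad, forces in N, time in s.
With the tool pointing down it reaches from about 0.425 to 0.925 m from the base axis. Payload 6.8 kg.
Tool frame: the origin (TCP) lies midway between the tips of the shut fingers; the grasp point (between the pads) lies 19 mm behind it; z points along the fingers, y is the line along which they close (so a half turn about z gives the same grasp; the last joint's range is limited). The gripper opens to 85 mm and grips with 20 to 120 N. Pads are 22 mm wide; open, the fingers measure 114 mm over their backs; the gripper's body (76 mm by 85 mm) begins 54 mm behind the grasp point. The pads swing forward as they close: fully open they stand 13 mm farther back than shut.
Start: joints at [-1.308, 0.477, 0.022, 1.555, -0.011, 1.109, -0.083], TCP at [0.245, 0.629, 0.231] pointing down, gripper open.
Joint ranges: [-2.96, 2.96], [-0.34, 2.1], [-1.41, 1.46], [0.24, 2.44], [-1.37, 4.51], [0.17, 1.92], [-2.96, 2.96]. Speed limits (rad/s): [2.39, 2.39, 3.14, 3.14, 3.14, 3.14, 3.14].

### API

Orientations are given as a unit quaternion [w, x, y, z].
In Python, from station import * gives the robot as it stands.
- The arm moves only by the shell command python3 -m creep 'ROWS' [FORCE]. ROWS is JSON, a list of rows, each a list of 7 numbers: the gripper command: -1 is shut, 1 is fully open, values between are in proportion, then the shift along the world's x, y, z in mm, then the turn, a rotation vector about the world's x, y, z in rad. A call has 1 to 5 rows; each row shifts and turns the commanded pose from where the row before left it; what a row does not reach is not made up. A row lasts 1/8 s, in which the tool goes at most 62.5 mm and 10.7 degrees, less where a joint would pass 70% of its speed; a pose out of reach is approached as far as the arm can. A call is refused whole if a number of a shift passes 62.5 or a number of a turn 0.188, either way. A call with a gripper value outside its range is refused whole. The fingers move at their own pace and stop on an object; FORCE is the grip in N (left out, the last holds). Time passes only in rows, so rows that do not move let the fingers close. It gives the time, the measured TCP pose, the force, the opening and the grip force at its end, in the units of the state.
- get_obs(): the state, without advancing time (a new reading comes with each control period).
- read_camera(name): name is "side" or "top"; returns (picture, depth): 480x640x3 uint8, red, green, blue; 480x640 float32, m along the optical axis (not along the pixel's ray), 0 where there is no reading.
- camera_params(name): a dict with "intrinsics" (3x3 intrinsics, pixels), "cam_to_world" (4x4, takes a point from camera to world coordinates). Camera axes: x right, y up, looking along -z (the intrinsics and any distortion apply to the point x, -y, -z); pixel columns grow to the right and rows downward; lengths in m; the calibration is good to about 2 mm. A picture is of the moment at which its call begins. camera_params takes no time and is no camera call.
- hand_in(): hands the job in; it is judged then, once.
The state is a dict: "t": time; "q": joint angles; "joint_vel": joint speeds; "joint_torque": joint torques, N m; "eef_pos": TCP position; "tool_rot": TCP orientation; "contact_force": force on the tool from outside, world axes, zero at the start; "torque": the same for the moment, N m; "gripper_width": opening from 0.0 (shut) to 1.0 (fully open); "grasp_force": force on a finger pad.
Only numpy, scipy, OpenCV 4.12 (cv2) and the standard library are available. Lean on these libraries where they do the work, as an engineer would, in place of code of your own. Each camera call takes 0.05 s, during which the arm holds its last target. There are 200 camera calls.

### The job

Purge the perfusion line: swing the stopcock's lever fully open (along its pipe), then press the pump console's round key and after it the square key, each right down and let up again. Then swing the lever fully back to shut (square across the pipe) and last press the long bar key to start the pump, one key at a time in just this order. Do not press the triangular key, and leave the bottles and the pot standing where they are.

Things in the scene. Friction and masses are not known exactly. Their poses are not given: they have to be found in the camera images.
- console: Pump console: a fixed low grey case 140 x 124 mm (its x by its y; reaches 60 mm to -x and 80 mm to +x of its origin), top 38 mm above the bench, black display strip along its +x edge. Origin: on the bench under the centre of its key field: four black tiles (45 x 45 x 6 mm) in 2 x 2, 48 mm between centres, each with one white spring key, told apart by shape only; which sits where varies.
- round_top (a point): Centre of the top face of the key that is round, 28 mm across; z up, x and y as the console's. Up, this face stands 8 mm above its tile (52 mm above the bench).
- round_key (a joint): Travel of the round key in m: 0 up, 0.006 fully down. A spring pushes it back up; it begins to yield at 2 N and is fully down at about 5 N; counts as pressed from 4 mm on.
- round_pin (a joint): Tell-tale of the round key in m: a 4 mm steel pin in the tile's corner (19 mm to the console's +x and +y of the key's centre). 0 = standing 1.5 mm proud, key not pressed yet; about 0.0045 = dropped out of sight after the key has been pressed home. It never comes back up.
- square_top (a point): Centre of the top face of the key that is square, 25 x 25 mm; z up, x and y as the console's. Up, this face stands 8 mm above its tile (52 mm above the bench).
- square_key (a joint): Travel of the square key in m: 0 up, 0.006 fully down. A spring pushes it back up; it begins to yield at 2 N and is fully down at about 5 N; counts as pressed from 4 mm on.
- square_pin (a joint): Tell-tale of the square key in m: a 4 mm steel pin in the tile's corner (19 mm to the console's +x and +y of the key's centre). 0 = standing 1.5 mm proud, key not pressed yet; about 0.0045 = dropped out of sight after the key has been pressed home. It never comes back up.
- bar_top (a point): Centre of the top face of the key that is a long narrow bar, 13 x 36 mm (long along the console's y); z up, x and y as the console's. Up, this face stands 8 mm above its tile (52 mm above the bench).
- bar_key (a joint): Travel of the bar key in m: 0 up, 0.006 fully down. A spring pushes it back up; it begins to yield at 2 N and is fully down at about 5 N; counts as pressed from 4 mm on.
- bar_pin (a joint): Tell-tale of the bar key in m: a 4 mm steel pin in the tile's corner (19 mm to the console's +x and +y of the key's centre). 0 = standing 1.5 mm proud, key not pressed yet; about 0.0045 = dropped out of sight after the key has been pressed home. It never comes back up.
- triangle_top (a point): Centre of the top face of the key that is triangular, 27 mm deep and 31 mm wide, its corner pointing to the console's -x; z up, x and y as the console's. Up, this face stands 8 mm above its tile (52 mm above the bench).
- triangle_key (a joint): Travel of the triangle key in m: 0 up, 0.006 fully down. A spring pushes it back up; it begins to yield at 2 N and is fully down at about 5 N; counts as pressed from 4 mm on.
- triangle_pin (a joint): Tell-tale of the triangle key in m: a 4 mm steel pin in the tile's corner (19 mm to the console's +x and +y of the key's centre). 0 = standing 1.5 mm proud, key not pressed yet; about 0.0045 = dropped out of sight after the key has been pressed home. It never comes back up.
- stopcock: Fixed stopcock on a stand: 80 x 60 x 10 mm aluminium foot, a steel pipe of 14 mm diameter along the body's x axis (148 mm long over its brass ends, centre line 43 mm above the bench, ends' top at 53 mm), a brass valve body and on top a steel lever. Origin: on the bench, under the lever's vertical hinge axis.
- lever_axis (a point): Point on the lever's vertical hinge axis, level with the lever's top face, 78 mm above the bench. Axes as the stopcock's. The lever's hub here is 22 mm across; a 10 mm screw head on it rises to 82 mm.
- lever_tip (a point): On the lever's top face near its free end, 63 mm from the hinge axis, 78 mm above the bench. The lever is a flat steel bar 10 mm wide, 12 mm thick (66 to 78 mm above the bench) with a 15 mm round end whose outer edge is 70 mm from the axis. The point's +y points from the axis along the lever.
- lever (a joint): Angle of the lever in rad, between two stops: 0 = shut, lever square across the pipe (along the stopcock's +y); 1.57 = open, lever along the pipe (over the stopcock's -x side). It opens counter-clockwise seen from above and stays where it is left (friction 0.06 N m, about 1.3 N at 45 mm). It starts shut or up to 0.3 rad ajar.
- bottle_ethanol: Bystander: white bottle with a blue cap, 60 mm across, 150 mm tall, origin at the centre of its base; stands loose behind the console (+x side).
- sample_pot: Bystander: clear lidded pot, 67 mm across, 68 mm tall, origin at the centre of its base; stands loose before the console (-x side).
- bottle_oil: Bystander: brown bottle with a white cap, 52 mm across, 115 mm tall, origin at the centre of its base; stands loose just outside the lever's swing.
- bottle_media: Bystander: white bottle with an orange cap, 46 mm across, 105 mm tall, origin at the centre of its base; stands loose on the lever's clockwise side.
There are look-alikes about, which are no part of the job. Of the things that look like the stopcock, the middle-sized one is meant.

How it is judged:
By the outcome, as a careful person would: the job done as asked, in the order asked, and still so for the second after the job is handed in, with the robot touching nothing.
It also fails if it takes over 64 s, if anything falls off the work surface, if the arm or the gripper's body presses on something with over 40 N, if the wrist force passes 120 N, or if a joint passes its speed limit or range.

## Working session

There is one attempt and no reset: what is moved stays moved. The work goes in short steps, Python scripts to look and compute and a shell command to move; the robot and the scene stay as the last step left them, time stands still between calls to the robot, and variables do not carry over. Pictures are saved under pics/ and viewed, at most 10 in all, crops included, and the job is handed in when it is done.

```bash
ls; mkdir -p pics; cat > h.py <<'E'
from station import *
import numpy as np, cv2
def snap(n):
    im,d=read_camera(n); np.savez(f'pics/{n}.npz',im=im,d=d); cv2.imwrite(f'pics/{n}_{len(__import__("os").listdir("pics"))}.png',im[:,:,::-1]); return im,d
def ray(n,u,v):
    p=camera_params(n);K=np.array(p['intrinsics']);T=np.array(p['cam_to_world'])
    c=np.linalg.inv(K)@[u,v,1]; d=T[:3,:3]@[c[0],-c[1],-c[2]]; return T[:3,3],d
def onz(n,u,v,z):
    o,d=ray(n,u,v); return o+d*(z-o[2])/d[2]
def proj(n,P):
    p=camera_params(n);K=np.array(p['intrinsics']);T=np.array(p['cam_to_world'])
    c=T[:3,:3].T@(np.array(P)-T[:3,3]); q=K@[c[0],-c[1],-c[2]]; return q[:2]/q[2]
E
python3 - <<'E'
from h import *
for n in('top','side'):
    snap(n); p=camera_params(n); print(n,p)
print(get_obs())
E
ls pics
```

```text
pics
top {'intrinsics': array([[449.61631293,   0.        , 311.98448059],
       [  0.        , 449.61631293, 241.91427766],
       [  0.        ,   0.        ,   1.        ]]), 'cam_to_world': array([[ 0.01186416,  0.99595136, -0.08910739,  0.45462558],
       [-0.99992156,  0.01217473,  0.00294268, -0.04529259],
       [ 0.00401563,  0.08906549,  0.99601768,  1.04423902],
       [ 0.        ,  0.        ,  0.        ,  1.        ]])}
side {'intrinsics': array([[530.16595292,   0.        , 318.45847312],
       [  0.        , 530.16595292, 233.66339227],
       [  0.        ,   0.        ,   1.        ]]), 'cam_to_world': array([[-0.99145305,  0.09445379, -0.08999625,  0.45278426],
       [-0.12819811, -0.57732502,  0.80638766,  0.9056587 ],
       [ 0.02420929,  0.81103286,  0.58449945,  0.7594307 ],
       [ 0.        ,  0.        ,  0.        ,  1.        ]])}
{'t': 0.1, 'q': array([-1.30810065,  0.47773084,  0.02234787,  1.55631922, -0.01150749,
        1.10931549, -0.08310625]), 'joint_vel': array([-2.23811642e-05, -1.70972487e-03,  1.49519281e-03, -2.74581654e-03,
       -1.11875480e-03, -3.47221961e-04, -1.82375860e-03]), 'joint_torque': array([ 4.78429298e-03, -5.97752631e+01,  1.61397412e+00, -2.81953615e+01,
        1.28779691e-02,  4.94743013e-03, -5.57450875e-06]), 'eef_pos': array([0.24441179, 0.6286349 , 0.23042814]), 'tool_rot': array([-9.44845415e-05,  1.84334485e-01,  9.82863226e-01, -8.16915717e-04]), 'contact_force': array([ 0.09302928, -0.04183337, -0.08165678]), 'torque': array([-0.00418072, -0.0036496 ,  0.00822995]), 'grasp_force': 0.0, 'gripper_width': 0.998725074256168}
side.npz
side_3.png
top.npz
top_1.png
```

View pics/top_1.png

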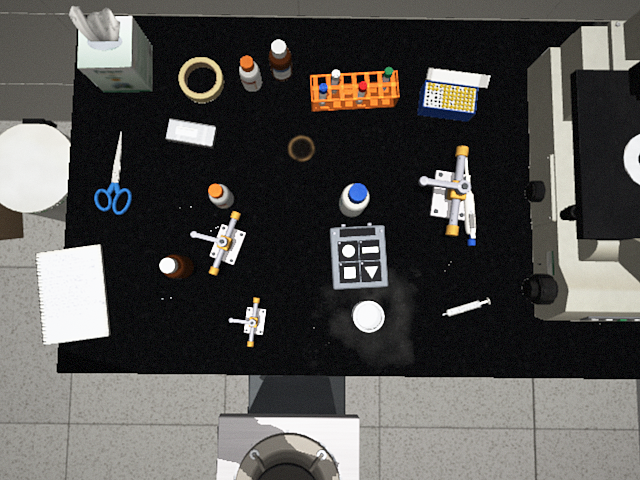

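View pics/side_3.png

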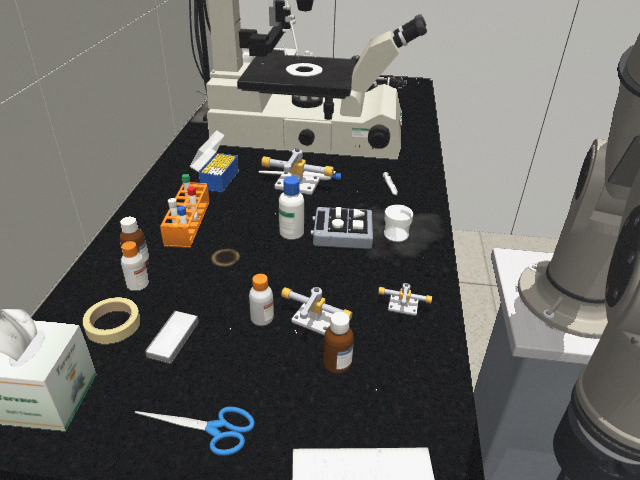

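The top view shows the middle stopcock with its hinge at about (228,243) and its lever pointing left to (195,236). The brass ends are at (235,215) and (215,270). On the console, round is at (348,251), bar at (370,250), square at (349,272) and triangle at (372,272). The oil bottle is at (172,266) and the media bottle at (218,193).

```bash
python3 - <<'E'
from h import *
im=np.load('pics/top.npz')['im']
a=cv2.resize(im[180:300,150:270],(400,400),interpolation=cv2.INTER_CUBIC)
b=cv2.resize(im[215:295,320:400],(400,400),interpolation=cv2.INTER_CUBIC)
cv2.imwrite('pics/crop1.png',np.hstack([a,b])[:,:,::-1])
hsv=cv2.cvtColor(im,cv2.COLOR_RGB2HSV)
m=cv2.inRange(hsv,(10,110,110),(32,255,255)); 
n,l,s,c=cv2.connectedComponentsWithStats(m[180:300,150:290])
E=[]
for i in range(1,n):
    if s[i,4]>15: p=c[i]+[150,180]; print(p,s[i,4],onz('top',*p,.05))
g=im.min(2)
m=cv2.inRange(g,150,255)
n,l,s,c=cv2.connectedComponentsWithStats(m[215:300,320:400])
for i in range(1,n):
    if 20<s[i,4]<400: p=c[i]+[320,215]; print('key',p,s[i],onz('top',*p,.052))
E
```

```text
[214.69480519 189.97402597] 154 [0.65778072 0.17120188 0.05      ]
[234.96875 214.625  ] 64 [0.60258702 0.12428368 0.05      ]
[225.52857143 243.11428571] 70 [0.53855808 0.14347591 0.05      ]
[213.15625 270.40625] 64 [0.47781846 0.16899167 0.05      ]
[255.66666667 298.16666667] 18 [0.41813418 0.07388006 0.05      ]
key [348.09230769 250.5       ] [ 22  30  13  12 130] [ 0.5253001  -0.12833793  0.052     ]
key [369.99047619 249.4       ] [ 42  31  17   8 105] [ 0.52832953 -0.17681133  0.052     ]
key [371.25531915 270.11702128] [45 51 13 12 94] [ 0.48257578 -0.17961779  0.052     ]
key [349.36428571 272.42142857] [ 24  52  12  12 140] [ 0.47692924 -0.13136886  0.052     ]
```

View pics/crop1.png

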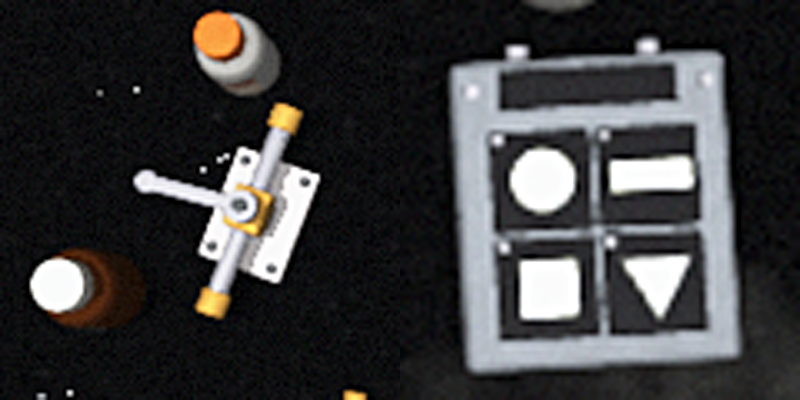

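The crop shows the lever hub at about (222,241.5) and its round tip at (193.5,234.6) in full-image pixels. Round and bar are the upper keys, square and triangle the lower, with all pins up.

```bash
python3 - <<'E'
from h import *
f=np.load('pics/top.npz');im=f['im'];d=f['d']
hub=onz('top',222,241.5,.082);tip=onz('top',193.5,234.6,.078)
print('hub',hub,'tip',tip,'r',np.hypot(*(tip-hub)[:2]),'ang',np.degrees(np.arctan2(*(tip-hub)[1::-1])))
hsv=cv2.cvtColor(im,cv2.COLOR_RGB2HSV)
for nm,p,z in(('oil',(168,265),.115),('media',(215.5,190.5),.105),('eth',(357,192),.15),('pot',(368,316),.068)):
    # depth check
    u,v=map(int,p);P=camera_params('top');c=d[v,u];h=P['cam_to_world'][2][3]-c*1.0
    print(nm,onz('top',*p,z),'depth z~',h)
# side view check: project estimated points
for nm,P in(('hub',[*hub[:2],.082]),('tip',[*tip[:2],.078]),('round',[.5253,-.1283,.052]),('square',[.4769,-.1314,.052]),('bar',[.5283,-.1768,.052])):
    print(nm,proj('side',P))
s=np.load('pics/side.npz')['im']
g=cv2.inRange(s.min(2),190,255)[195:240,310:375]
n,l,st,c=cv2.connectedComponentsWithStats(g)
for i in range(1,n):
    if st[i,4]>20: print(c[i]+[310,195],st[i,4])
a=cv2.resize(s[200:250,305:385],(640,400),interpolation=cv2.INTER_CUBIC)
b=cv2.resize(s[280:380,280:360],(400,500)[:1]*1+(500,),interpolation=cv2.INTER_CUBIC)[:400]
b=cv2.resize(s[280:340,280:360],(160*2,240),interpolation=cv2.INTER_CUBIC)
cv2.imwrite('pics/crop2.png',np.hstack([a[:, :],])[:,:,::-1]); cv2.imwrite('pics/crop3.png',cv2.resize(b,None,fx=2,fy=2)[:,:,::-1])
E
```

```text
hub [0.53924234 0.14507108 0.082     ] tip [0.55379232 0.20776884 0.078     ] r 0.0643638949201918 ang 76.93489922755595
oil [0.48631869 0.24839572 0.115     ] depth z~ 0.11362449171220201
media [0.64543475 0.15748744 0.105     ] depth z~ 0.09043375494157213
eth [ 0.63684399 -0.13755625  0.15      ] depth z~ 0.13695899488603014
pot [ 0.38357398 -0.17046324  0.068     ] depth z~ 0.07395706417237657
hub [316.05367321 286.90896712]
tip [303.60881316 310.28618471]
round [336.86481633 220.9651604 ]
square [357.38152442 222.12438813]
bar [337.63395107 209.75630338]
[338. 211.] 45
[357.36956522 211.91304348] 46
[337.40983607 221.8852459 ] 61
[357.39393939 223.09090909] 66
```

View pics/crop3.png

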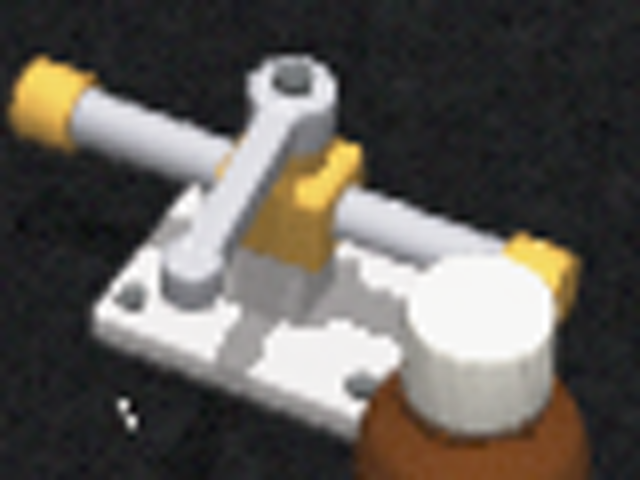

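The side view shows the lever slightly ajar, toward the oil bottle. The projected points agree with the side image to about 1 px, so I'll go above the lever's clockwise side with the fingers shut.

```bash
python3 -m creep '[[-1,41,-56,0,0,0,0],[-1,41,-56,0,0,0,0],[-1,41,-56,0,0,0,0],[-1,41,-56,0,0,0,0]]' 20; python3 -m creep '[[-1,41,-56,0,0,0,0],[-1,41,-56,0,0,0,0],[-1,41,-56,0,0,0,0],[-1,41,-56,-30,0,0,0],[-1,0,0,0,0,0,0]]'
```

```text
t: 0.6
eef_pos: [0.3931, 0.4254, 0.231]
tool_rot: [-0.0, 0.184, 0.983, -0.0]
contact_force: [0.9, 0.0, 0.6]
gripper_width: 0.144
grasp_force: 0.0
t: 1.23
eef_pos: [0.5385, 0.2233, 0.2045]
tool_rot: [-0.001, 0.189, 0.982, -0.002]
contact_force: [-0.9, 0.9, 0.0]
gripper_width: -0.001
grasp_force: 0.0
```

```bash
python3 -m creep '[[-1,35,-42,0,0,0,0],[-1,0,0,-50,0,0,0],[-1,0,0,0,0,0,0]]'; python3 - <<'E'
from h import *
im,d=snap('top')
a=cv2.resize(im[160:300,140:280],(560,560),interpolation=cv2.INTER_CUBIC)
cv2.imwrite('pics/c4.png',a[:,:,::-1])
E
```

```text
t: 1.6
eef_pos: [0.5687, 0.1877, 0.1532]
tool_rot: [-0.004, 0.184, 0.983, -0.002]
contact_force: [-0.4, 0.4, 0.9]
gripper_width: 0.001
grasp_force: 0.0
```

View pics/c4.png

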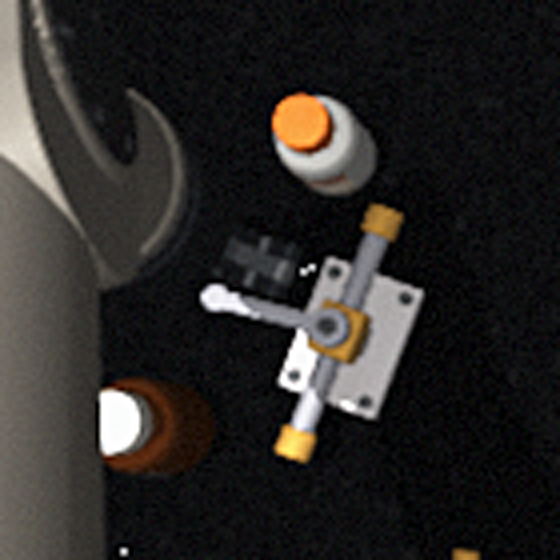

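The fingers hang between the lever and the media bottle: finger dark at crop (262,258), lever tip at (215,297), orange cap at (302,123). There is room to go down.

```bash
python3 -m creep '[[-1,4,-7,-30,0,0,0],[-1,0,0,-30,0,0,0],[-1,0,0,-29,0,0,0],[-1,0,0,0,0,0,0]]'
```

```text
t: 2.15
eef_pos: [0.5748, 0.1822, 0.0674]
tool_rot: [-0.001, 0.183, 0.983, -0.0]
contact_force: [-0.4, 0.5, -0.3]
gripper_width: -0.001
grasp_force: 0.0
```

```bash
cat > arc.py <<'E'
import numpy as np,sys
hub=np.array([.5395,.1457]);a=float(sys.argv[1]);s=int(sys.argv[2]);prev=np.array(eval(sys.argv[3]))
for f in map(float,sys.argv[4:]):
    r=np.radians(f);n=r-np.pi/2;d=np.radians(68.8)-n
    o=.0145*abs(np.cos(d))+.011*abs(np.sin(d))+.005
    p=hub+a*np.array([np.cos(r),np.sin(r)])+s*o*np.array([np.cos(n),np.sin(n)])
    print(f,p.round(4),((p-prev)*1000).round(1));prev=p
E
python3 arc.py .042 1 '[.5748,.1822]' 77 90 103 116 129 142 152 160.3
```

```text
77.0 [0.5664 0.1826] [-8.4  0.4]
90.0 [0.56   0.1877] [-6.4  5.1]
103.0 [0.5517 0.1916] [-8.3  3.9]
116.0 [0.5419 0.1936] [-9.9  2. ]
129.0 [0.531  0.1928] [-10.9  -0.7]
142.0 [0.52   0.1889] [-11.   -3.9]
152.0 [0.5121 0.1837] [-7.9 -5.2]
160.3 [0.5066 0.1785] [-5.5 -5.2]
```

```bash
python3 -m creep '[[-1,-8,0,-3,0,0,0],[-1,-6,5,0,0,0,0],[-1,-8,4,0,0,0,0],[-1,-10,2,0,0,0,0],[-1,-11,-1,0,0,0,0]]'; python3 -m creep '[[-1,-11,-4,0,0,0,0],[-1,-8,-5,0,0,0,0],[-1,-5,-5,0,0,0,0],[-1,0,0,0,0,0,0]]'
```

```text
t: 2.78
eef_pos: [0.5329, 0.1915, 0.065]
tool_rot: [0.001, 0.184, 0.983, 0.001]
contact_force: [2.9, -0.1, -0.2]
gripper_width: 0.001
grasp_force: 1.3
t: 3.28
eef_pos: [0.509, 0.1777, 0.0647]
tool_rot: [0.0, 0.184, 0.983, 0.001]
contact_force: [3.6, 3.8, -0.9]
gripper_width: -0.002
grasp_force: 2.2
```

```bash
python3 -m creep '[[-1,-1,-2,0,0,0,0],[-1,0,0,0,0,0,0]]';python3 -m creep '[[-1,-1,-2,0,0,0,0],[-1,0,0,0,0,0,0]]'
```

```text
t: 3.52
eef_pos: [0.509, 0.1775, 0.0648]
tool_rot: [0.001, 0.184, 0.983, 0.002]
contact_force: [4.4, 6.6, -3.8]
gripper_width: -0.006
grasp_force: 4.4
t: 3.78
eef_pos: [0.5088, 0.1773, 0.065]
tool_rot: [0.002, 0.183, 0.983, 0.003]
contact_force: [6.6, 11.8, -8.2]
gripper_width: 0.001
grasp_force: 6.6
```

```bash
python3 -m creep '[[-1,4,12,0,0,0,0],[-1,0,0,50,0,0,0],[-1,0,-60,50,0,0,0],[-1,2,-60,0,0,0,0],[-1,2,-60,0,0,0,0]]';python3 -m creep '[[-1,2,-60,0,0,0,0],[-1,2,-60,0,0,0,0],[-1,0,0,0,0,0,0]]'; python3 - <<'E'
from h import *
im,d=snap('top'); s,_=snap('side')
a=cv2.resize(im[180:300,150:270],(400,400),interpolation=cv2.INTER_CUBIC)
b=cv2.resize(s[270:350,270:370],(400,400),interpolation=cv2.INTER_CUBIC)
cv2.imwrite('pics/c5.png',np.hstack([a,b])[:,:,::-1])
E
```

```text
t: 4.4
eef_pos: [0.5139, 0.015, 0.1548]
tool_rot: [-0.001, 0.184, 0.983, -0.0]
contact_force: [-0.1, -1.0, 0.7]
gripper_width: 0.0
grasp_force: 0.0
t: 4.78
eef_pos: [0.517, -0.1093, 0.1543]
tool_rot: [-0.001, 0.189, 0.982, -0.001]
contact_force: [0.4, 0.4, 0.5]
gripper_width: 0.002
grasp_force: 0.0
```

View pics/c5.png

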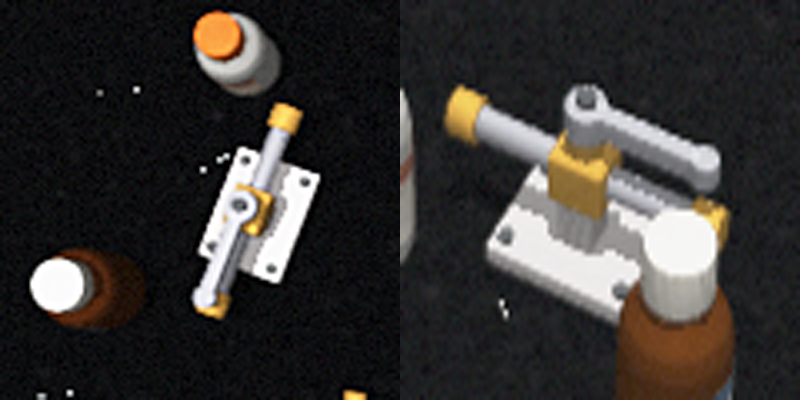

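The lever lies along the pipe (tip at crop (205,298) over the lower brass end), so it is fully open, and the bottles are unmoved. Next is the round key.

```bash
python3 -m creep '[[-1,8,-19,-20,0,0,0],[-1,0,0,-40,0,0,0],[-1,0,0,-30,0,0,0],[-1,0,0,0,0,0,0]]'
```

```text
t: 5.38
eef_pos: [0.5248, -0.1197, 0.0624]
tool_rot: [-0.003, 0.183, 0.983, 0.0]
contact_force: [-0.7, 0.5, 0.1]
gripper_width: -0.0
grasp_force: 0.0
```

```bash
python3 -m creep '[[-1,0,-8,0,0,0,0],[-1,0,0,-10,0,0,0],[-1,0,0,-4,0,0,0],[-1,0,0,-3,0,0,0],[-1,0,0,0,0,0,0]]'
```

```text
t: 6.0
eef_pos: [0.5272, -0.1303, 0.0477]
tool_rot: [0.0, 0.184, 0.983, 0.0]
contact_force: [0.2, -1.0, 4.0]
gripper_width: 0.002
grasp_force: 1.8
```

```bash
python3 -m creep '[[-1,0,0,-2,0,0,0],[-1,0,0,-2,0,0,0],[-1,0,0,0,0,0,0]]'
```

```text
t: 6.38
eef_pos: [0.5274, -0.1303, 0.0458]
tool_rot: [0.0, 0.185, 0.983, 0.001]
contact_force: [-6.9, 1.9, 28.3]
gripper_width: 0.002
grasp_force: 13.9
```

```bash
python3 -m creep '[[-1,0,0,20,0,0,0],[-1,-20,0,50,0,0,0],[-1,-30,0,30,0,0,0],[-1,0,0,0,0,0,0]]'; python3 - <<'E'
from h import *
im,d=snap('top'); s,_=snap('side')
a=cv2.resize(im[215:295,320:400],(400,400),interpolation=cv2.INTER_CUBIC)
b=cv2.resize(s[195:245,310:380],(400,400),interpolation=cv2.INTER_CUBIC)
cv2.imwrite('pics/c6.png',np.hstack([a,b])[:,:,::-1])
E
```

```text
t: 6.88
eef_pos: [0.4762, -0.1304, 0.1451]
tool_rot: [0.001, 0.185, 0.983, 0.0]
contact_force: [-0.4, -1.1, -0.8]
gripper_width: -0.005
grasp_force: 0.0
```

View pics/c6.png

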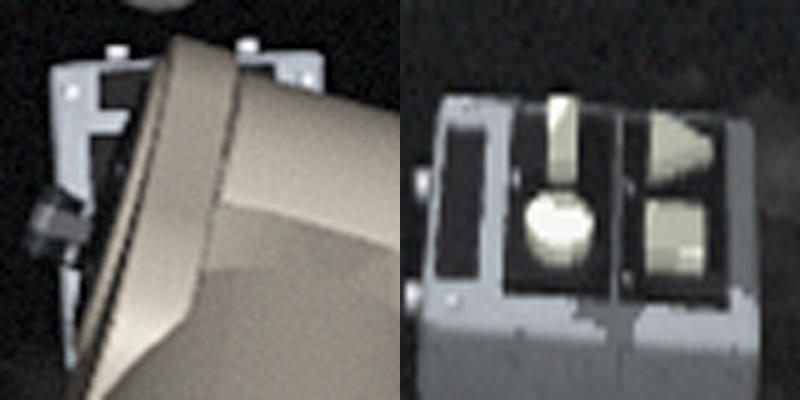

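Side view: the pins of bar (515,178), triangle (628,185) and square (627,277) are visible. The round key's pin is gone from about (512,280) and the key is back up. Now the square key.

```bash
python3 -m creep '[[-1,1,-1,-50,0,0,0],[-1,0,0,-35,0,0,0],[-1,0,0,-4,0,0,0],[-1,0,0,-4,0,0,0],[-1,0,0,0,0,0,0]]';python3 -m creep '[[-1,0,0,-2,0,0,0],[-1,0,0,-2,0,0,0],[-1,0,0,-2,0,0,0],[-1,0,0,0,0,0,0]]'
```

```text
t: 7.6
eef_pos: [0.4783, -0.1312, 0.0511]
tool_rot: [0.0, 0.184, 0.983, 0.0]
contact_force: [-1.8, 1.4, 2.6]
gripper_width: -0.0
grasp_force: 1.2
t: 8.1
eef_pos: [0.4787, -0.1313, 0.0459]
tool_rot: [0.001, 0.184, 0.983, 0.0]
contact_force: [-5.1, 0.9, 18.9]
gripper_width: 0.001
grasp_force: 9.3
```

```bash
python3 -m creep '[[-1,0,0,25,0,0,0],[-1,0,0,60,0,0,0],[-1,0,55,25,0,0,0],[-1,0,55,0,0,0,0],[-1,0,0,0,0,0,0]]'; python3 - <<'E'
from h import *
s,_=snap('side')
b=cv2.resize(s[195:245,310:380],(400,400),interpolation=cv2.INTER_CUBIC)
cv2.imwrite('pics/c7.png',b[:,:,::-1])
E
python3 arc.py .042 -1 '[.5066,.1785]' 160.3 147 134 121 108 95 82 70.3
```

```text
t: 8.72
eef_pos: [0.4786, -0.0163, 0.1549]
tool_rot: [0.001, 0.18, 0.984, 0.001]
contact_force: [-0.3, -1.1, -0.1]
gripper_width: -0.0
grasp_force: 0.0
160.3 [0.4933 0.1412] [-13.3 -37.3]
147.0 [0.4926 0.1506] [-0.7  9.4]
134.0 [0.4939 0.1601] [1.3 9.5]
121.0 [0.498  0.1698] [4.  9.7]
108.0 [0.5049 0.1786] [7.  8.9]
95.0 [0.5146 0.1857] [9.7 7.1]
82.0 [0.5265 0.1899] [11.9  4.3]
70.3 [0.5382 0.1908] [11.7  0.8]
```

View pics/c7.png

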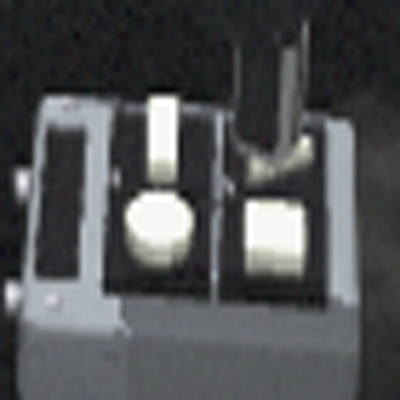

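The square key's pin (formerly at (227,277)) is gone, its key is up, and the other pins are unchanged. Now I'll shut the lever from its other side.

```bash
python3 -m creep '[[-1,5,60,0,0,0,0],[-1,5,60,0,0,0,0],[-1,1,22,-10,0,0,0],[-1,0,0,-40,0,0,0],[-1,0,0,0,0,0,0]]'
```

```text
t: 9.4
eef_pos: [0.4871, 0.1189, 0.1022]
tool_rot: [-0.002, 0.185, 0.983, -0.002]
contact_force: [-0.8, -1.4, 0.4]
gripper_width: -0.002
grasp_force: 0.0
```

```bash
python3 -m creep '[[-1,2,6,-20,0,0,0],[-1,0,0,-17,0,0,0],[-1,0,0,0,0,0,0]]'; python3 -m creep '[[-1,3,15,0,0,0,0],[-1,0,9,0,0,0,0],[-1,1,10,0,0,0,0],[-1,4,10,0,0,0,0],[-1,7,9,0,0,0,0]]'
```

```text
t: 9.78
eef_pos: [0.4904, 0.1256, 0.067]
tool_rot: [-0.001, 0.185, 0.983, -0.001]
contact_force: [0.7, 0.2, 0.6]
gripper_width: -0.0
grasp_force: 0.0
t: 10.4
eef_pos: [0.5057, 0.1806, 0.0674]
tool_rot: [-0.0, 0.184, 0.983, -0.0]
contact_force: [-1.0, -1.5, 0.5]
gripper_width: 0.002
grasp_force: 1.0
```

```bash
python3 -m creep '[[-1,9,6,0,0,0,0],[-1,11,3,0,0,0,0],[-1,10,0,0,0,0,0],[-1,0,0,0,0,0,0]]'; python3 -m creep '[[-1,2,-1,0,0,0,0],[-1,0,0,0,0,0,0]]'; python3 -m creep '[[-1,2,-1,0,0,0,0],[-1,0,0,0,0,0,0]]'
```

```text
t: 10.9
eef_pos: [0.5368, 0.189, 0.0674]
tool_rot: [0.0, 0.185, 0.983, 0.0]
contact_force: [-1.4, 0.6, -0.1]
gripper_width: 0.004
grasp_force: 0.5
t: 11.15
eef_pos: [0.5369, 0.1889, 0.0674]
tool_rot: [-0.001, 0.184, 0.983, 0.0]
contact_force: [-4.2, 2.8, 0.7]
gripper_width: -0.002
grasp_force: 2.4
t: 11.4
eef_pos: [0.5371, 0.1888, 0.0674]
tool_rot: [-0.002, 0.183, 0.983, 0.0]
contact_force: [-9.5, 4.4, 3.3]
gripper_width: -0.001
grasp_force: 5.1
```

```bash
python3 -m creep '[[-1,-12,4,0,0,0,0],[-1,0,0,50,0,0,0],[-1,0,-50,40,0,0,0],[-1,0,-60,0,0,0,0],[-1,0,-60,0,0,0,0]]'; python3 -m creep '[[-1,0,-60,0,0,0,0],[-1,0,-60,0,0,0,0],[-1,0,-60,0,0,0,0],[-1,0,0,0,0,0,0]]'; python3 - <<'E'
from h import *
im,d=snap('top')
a=cv2.resize(im[180:300,150:270],(400,400),interpolation=cv2.INTER_CUBIC)
cv2.imwrite('pics/c8.png',a[:,:,::-1])
E
```

```text
t: 12.02
eef_pos: [0.5287, 0.0203, 0.1579]
tool_rot: [0.002, 0.184, 0.983, 0.001]
contact_force: [0.6, -0.5, -1.1]
gripper_width: -0.001
grasp_force: 0.0
t: 12.52
eef_pos: [0.5271, -0.1648, 0.1574]
tool_rot: [0.001, 0.189, 0.982, -0.002]
contact_force: [0.3, 0.9, -0.9]
gripper_width: -0.003
grasp_force: 0.0
```

View pics/c8.png

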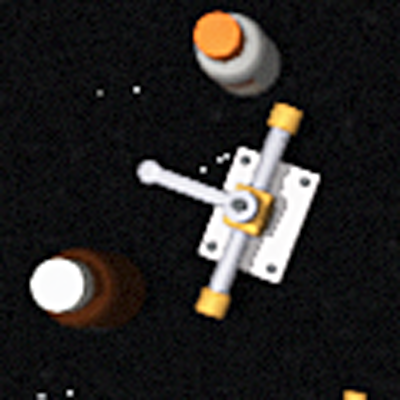

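The lever tip (148,171) and hub (240,205) lie square to the pipe, so it is shut, and the bottles are unmoved. Now the bar key.

```bash
python3 -m creep '[[-1,1,-10,-50,0,0,0],[-1,0,0,-44,0,0,0],[-1,0,0,0,0,0,0]]'
```

```text
t: 12.95
eef_pos: [0.5268, -0.1657, 0.0601]
tool_rot: [-0.003, 0.183, 0.983, 0.0]
contact_force: [0.4, 0.3, 0.4]
gripper_width: -0.001
grasp_force: 0.0
```

```bash
python3 -m creep '[[-1,1,-8,0,0,0,0],[-1,0,0,-5,0,0,0],[-1,0,0,-4,0,0,0],[-1,0,0,0,0,0,0]]';python3 -m creep '[[-1,0,0,-3,0,0,0],[-1,0,0,-2,0,0,0],[-1,0,0,-2,0,0,0],[-1,0,0,0,0,0,0]]'
```

```text
t: 13.45
eef_pos: [0.53, -0.1758, 0.0537]
tool_rot: [0.0, 0.184, 0.983, 0.0]
contact_force: [0.4, 0.2, 0.2]
gripper_width: -0.001
grasp_force: 0.0
t: 13.95
eef_pos: [0.5303, -0.1759, 0.0467]
tool_rot: [0.0, 0.184, 0.983, 0.0]
contact_force: [-0.1, 0.6, 4.2]
gripper_width: 0.002
grasp_force: 2.0
```

```bash
python3 -m creep '[[-1,0,0,-2,0,0,0],[-1,0,0,-1,0,0,0],[-1,0,0,0,0,0,0]]'; python3 -m creep '[[-1,0,0,25,0,0,0],[-1,0,0,60,0,0,0],[-1,0,55,40,0,0,0],[-1,0,55,0,0,0,0],[-1,0,55,0,0,0,0]]'; python3 -m creep '[[-1,0,55,0,0,0,0],[-1,0,0,0,0,0,0],[-1,0,0,0,0,0,0]]'; python3 - <<'E'
from h import *
im,_=snap('top')
a=cv2.resize(im[215:295,320:400],(400,400),interpolation=cv2.INTER_CUBIC)
s,_=snap('side')
b=cv2.resize(s[195:245,310:380],(400,400),interpolation=cv2.INTER_CUBIC)
cv2.imwrite('pics/c9.png',np.hstack([a,b])[:,:,::-1])
E
```

```text
t: 14.32
eef_pos: [0.5304, -0.176, 0.0457]
tool_rot: [0.0, 0.185, 0.983, 0.001]
contact_force: [-5.7, 2.8, 27.1]
gripper_width: -0.004
grasp_force: 13.3
t: 14.95
eef_pos: [0.5297, -0.014, 0.1657]
tool_rot: [0.0, 0.185, 0.983, 0.0]
contact_force: [1.1, 0.7, -0.1]
gripper_width: 0.001
grasp_force: 0.0
t: 15.32
eef_pos: [0.5295, 0.039, 0.1649]
tool_rot: [-0.0, 0.184, 0.983, -0.0]
contact_force: [0.3, -0.9, -0.3]
gripper_width: -0.007
grasp_force: 0.0
```

View pics/c9.png

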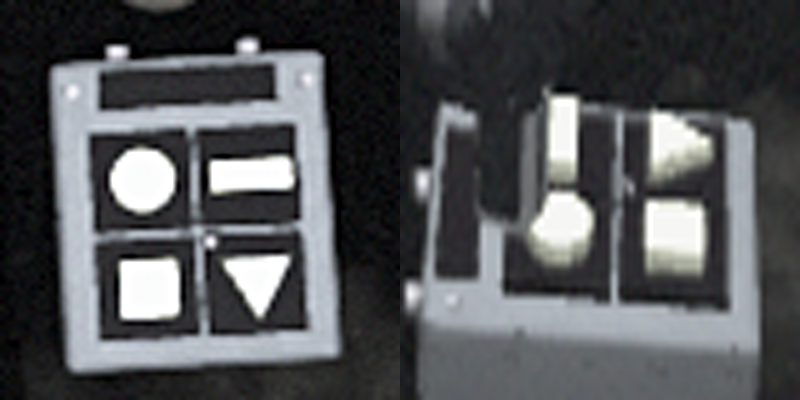

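Only the triangle's pin (210,241) still stands; round, square and bar have dropped and all keys are up. I'm handing in.

```bash
python3 -c "
from station import *
print(hand_in())"
```

```text
the job is handed in; nothing more can be done
None
```

The purge was done in the order asked (lever open, round key, square key, lever shut, bar key) and handed in at about 15 s; the triangle key was never pressed, and in the close-ups the bottles by the lever had not moved, though I did not re-check the ethanol bottle or the pot at the end.

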